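# Load grinding balls into a milling jar with the scoop and close the swing cover

## Robot

A 6-joint arm with a two-finger parallel gripper is mounted at the origin on the work surface. World frame = base frame: x ahead of the robot, y to its left, z up, the work surface at z = 0. Lengths are in m, angles in rad, forces in N, time in s.
With the tool pointing down it reaches from about 0.275 to 0.75 m from the base axis. Payload 10.2 kg.
Tool frame: the origin (TCP) lies at the very end of the fingers, on their centre line; the grasp point (between the pads) lies 19 mm behind it; z points along the fingers, y is the line along which they close (so a half turn about z gives the same grasp; the last joint's range is limited). The gripper opens to 85 mm and grips with 20 to 120 N. Pads are 22 mm wide; open, the fingers measure 114 mm over their backs; the gripper's body (76 mm by 85 mm) begins 54 mm behind the grasp point. The pads swing forward as they close: fully open they stand 13 mm farther back than shut.
Start: joints at [0.897, 0.313, 1.498, -0, 1.331, -0.223], TCP at [0.229, 0.473, 0.231] pointing down, gripper open.
Joint ranges: [-2.94, 2.94], [-0.97, 2.17], [0.19, 2.56], [-1.23, 4.37], [0.02, 3.11], [-2.88, 2.88]. Speed limits (rad/s): [2.39, 2.39, 3.01, 3.14, 3.14, 3.14].

## Interface

Orientations are given as a 3x3 rotation matrix whose columns are the frame's x, y, z axes.
In Python, from cell import env, jaws, viewer, workorder gives the robot as it stands. The module is installed in compiled form; this text tells all that it offers. Calls block until the motion is done:
- env.move_to(position, orientation): joint-space move of the TCP to a pose.
- env.servo_line(position, attitude=None, speed=0.15, force_limit=None): straight line of the TCP; attitude=None keeps the orientation; speed is the mean speed in m/s. With force_limit (N) it stops when the force on the tool has changed by that much, and returns True; else False.
- env.move_j(angles): joint-space move.
- jaws.move_gripper(opening, newtons=None): opening from 0.0 (shut) to 1.0 (fully open); newtons is the grip in N (None keeps the last); returns when the fingers have stopped.
- env.wait(seconds).
- env.inverse_kinematics(position, orientation): joint angles nearest the present ones, or None.
- env.state(): the state.
- viewer.capture(name): name is "scene" or "side" or "wrist"; returns a dict with "pixels" (400x640x3 uint8, red, green, blue), "K" (3x3 intrinsics, pixels), "rvec" (rotation vector, rad) and "tvec" (3), from world to camera coordinates, as OpenCV has them. Camera axes: x right, y down, z forward; pixel columns grow to the right and rows downward; lengths in m; the calibration is good to about 2 mm. A picture is of the moment at which its call begins. There is no depth.
A pose or a line that the arm cannot do raises env.PlanningError and nothing moves.
- workorder.job_done(): hands the job in; it is judged then, once.
The state is a dict: "time": time; "joint_positions": joint angles; "joint_velocities": joint speeds; "tau": joint torques, N m; "position": TCP position; "tool_rot": TCP orientation; "wrist_force": force on the tool from outside, world axes, zero at the start; "ft_torque": the same for the moment, N m; "finger_gap": opening from 0.0 (shut) to 1.0 (fully open); "gripper_force": force on a finger pad.
Only numpy, scipy, OpenCV 4.12 (cv2) and the standard library are available. Lean on these libraries where they do the work, as an engineer would, in place of code of your own. Each camera call takes 0.05 s, during which the arm holds its last target. There are 200 camera calls.

## Task

With the scoop, load at least three of the grinding balls from the tray into the milling jar; do not touch the balls with the fingers, and leave no ball anywhere but in the jar or in the tray. Then swing the jar's cover fully shut over its mouth, against its stop, and leave the scoop standing flat on the bench. Leave the other objects where they are.

Things in the scene. Friction and masses are not known exactly. Their poses are not given: they have to be found in the camera images.
- tray: shallow steel tray fixed to the bench, 215 (x) x 90 (y) mm, 30 mm high, sheet 3 mm thick, inner width 84 mm. Origin: on its underside. Its flat inner floor, 3 mm above the bench, runs from x = -100 mm to x = 85 mm; there a 45 degree ramp begins and climbs to the far (+x) rim at x = 112 mm. The balls start between x = 10 and 85 mm; the -x half is empty.
- scoop: loose steel scoop, flat on the bench. Origin: on its flat underside, below the middle of the upright handle. +x points out of its mouth: lip at x = 75 mm, blade 60 mm wide (56 inside), floor 2 mm, back wall at x = 14 mm, 30 mm high; side walls 30, then 18 mm high, end 7 mm behind the lip; underside ends at x = -14 mm. Black handle 26 (x) x 14 (y) mm, from z = 36 to 98 mm. 100 to 200 g
- scoop_grip (a point): point in the handle on the scoop's z axis, 68 mm above its underside, where to pinch it across its 14 mm (scoop y)
- jar: open round steel milling jar in a holder, fixed to the bench. Origin: bench level under the middle of the jar. Jar outer diameter 80, inner diameter 74 mm; rim 66 mm and inner floor 13 mm above the bench. Holder base plate 110 (x) x 150 (y) x 8 mm. An upright pin of 16 mm diameter stands at x = 0, y = 58 mm and carries the swing cover.
- jar_mouth (a point): centre of the jar's mouth at rim height (66 mm above the bench)
- jar_in (a point): middle of the space inside the jar, 37 mm above the bench (the inner floor is 13 mm above the bench)
- cover_pin (a point): turning axis (vertical) of the swing cover, 58 mm to +y of the jar's centre, 72 mm above the bench
- cover_knob (a point): top centre of the upright black knob on the swing cover: 12 mm diameter, 34 mm tall, standing on the middle of the cover plate, 58 mm from the pin; its top is 106 mm above the bench. The cover is an aluminium disc of 82 mm diameter and 4 mm thick, top 72 mm above the bench
- cover (a joint): angle of the swing cover about its pin: 0 is over the mouth and against its stop (the knob over the jar's centre), it grows as it swings open, counter-clockwise seen from above, to 2.4; at the start 1.65 to 2.2. It stays where it is left.
- bottle: amber bottle 66 mm diameter, 150 mm tall, bystander; origin at the centre of its base
- pot: white plastic pot 56 mm diameter, 60 mm tall, bystander; origin at the centre of its base
- ball0: centre of a steel grinding ball, 16 mm diameter, 17 g; starts in the tray. All five balls are alike.
- ball1: centre of a steel grinding ball, 16 mm diameter, 17 g; starts in the tray. All five balls are alike.
- ball2: centre of a steel grinding ball, 16 mm diameter, 17 g; starts in the tray. All five balls are alike.
- ball3: centre of a steel grinding ball, 16 mm diameter, 17 g; starts in the tray. All five balls are alike.
- ball4: centre of a steel grinding ball, 16 mm diameter, 17 g; starts in the tray. All five balls are alike.
Not all that is in view belongs to the job. Leave any orange or yellow look-alike of the jar alone.

How it is judged:
On the way, in this order (a step that is already met when the one before it is completed fails the run):
1. at least three balls are in the jar, the cover not yet shut ((distance between each of ball0, ball1, ball2 and jar_in below 0.038 m or distance between each of ball0, ball1, ball3 and jar_in below 0.038 m or distance between each of ball0, ball1, ball4 and jar_in below 0.038 m or distance between each of ball0, ball2, ball3 and jar_in below 0.038 m or distance between each of ball0, ball2, ball4 and jar_in below 0.038 m or distance between each of ball0, ball3, ball4 and jar_in below 0.038 m or distance between each of ball1, ball2, ball3 and jar_in below 0.038 m or distance between each of ball1, ball2, ball4 and jar_in below 0.038 m or distance between each of ball1, ball3, ball4 and jar_in below 0.038 m or distance between each of ball2, ball3, ball4 and jar_in below 0.038 m) and not (value of joint cover below 0.09 rad)), for 0.2 s.
2. the cover is shut over the jar (value of joint cover below 0.09 rad), for 0.2 s.
At the end, for the whole second after the job is handed in: At least three balls in the jar, all others in the jar or the tray, below the rims; cover within 0.09 rad of its stop over the mouth; scoop released and at rest, upright within 0.12 rad, its underside less than 8 mm above the bench ((distance between each of ball0, ball1, ball2 and jar_in below 0.038 m or distance between each of ball0, ball1, ball3 and jar_in below 0.038 m or distance between each of ball0, ball1, ball4 and jar_in below 0.038 m or distance between each of ball0, ball2, ball3 and jar_in below 0.038 m or distance between each of ball0, ball2, ball4 and jar_in below 0.038 m or distance between each of ball0, ball3, ball4 and jar_in below 0.038 m or distance between each of ball1, ball2, ball3 and jar_in below 0.038 m or distance between each of ball1, ball2, ball4 and jar_in below 0.038 m or distance between each of ball1, ball3, ball4 and jar_in below 0.038 m or distance between each of ball2, ball3, ball4 and jar_in below 0.038 m) and value of joint cover below 0.09 rad and (distance between ball0 and jar_in below 0.038 m or (x of ball0 in the frame of tray between -0.103 and 0.112 m and y of ball0 in the frame of tray between -0.045 and 0.045 m and height (world z) of ball0 below 0.04 m)) and (distance between ball1 and jar_in below 0.038 m or (x of ball1 in the frame of tray between -0.103 and 0.112 m and y of ball1 in the frame of tray between -0.045 and 0.045 m and height (world z) of ball1 below 0.04 m)) and (distance between ball2 and jar_in below 0.038 m or (x of ball2 in the frame of tray between -0.103 and 0.112 m and y of ball2 in the frame of tray between -0.045 and 0.045 m and height (world z) of ball2 below 0.04 m)) and (distance between ball3 and jar_in below 0.038 m or (x of ball3 in the frame of tray between -0.103 and 0.112 m and y of ball3 in the frame of tray between -0.045 and 0.045 m and height (world z) of ball3 below 0.04 m)) and (distance between ball4 and jar_in below 0.038 m or (x of ball4 in the frame of tray between -0.103 and 0.112 m and y of ball4 in the frame of tray between -0.045 and 0.045 m and height (world z) of ball4 below 0.04 m)) and height (world z) of scoop between -0.005 and 0.008 m and angle between scoop's own z axis and vertical below 0.12 rad and linear speed of scoop below 0.02 m/s); the robot touches nothing.
It fails at once if the fingers touch a ball (contact force between the fingers and ball0 above 0.5 N or contact force between the fingers and ball1 above 0.5 N or contact force between the fingers and ball2 above 0.5 N or contact force between the fingers and ball3 above 0.5 N or contact force between the fingers and ball4 above 0.5 N).
It fails at once if a bystander (bottle, pot) is moved by over 30 mm or tipped (distance of any of bottle, pot from where it was at the start of the episode above 0.03 m or angle between any of bottle, pot's own z axis and vertical above 0.3 rad).
It also fails if it takes over 69 s, if anything falls off the work surface, if the arm or the gripper's body presses on something with over 40 N, if the wrist force passes 120 N, or if a joint passes its speed limit or range.

## Working session

There is one attempt and no reset: what is moved stays moved. The work goes in short steps, each a Python script; the robot and the scene stay as the last script left them, time stands still between calls to the robot, and variables do not carry over. Pictures are saved under pics/ and viewed, at most 10 in all, crops included, and the job is handed in when it is done.

```bash
mkdir -p pics; ls; cat > h.py <<'E'
import numpy as np, cv2
from cell import env, jaws, viewer, workorder
def save(n,f):
    d=viewer.capture(n); cv2.imwrite(f,d["pixels"][:,:,::-1]); np.savez(f[:-4],**d); return d
def ray(d,uv):
    R=cv2.Rodrigues(np.array(d["rvec"],float))[0]; t=np.array(d["tvec"],float).ravel()
    p=cv2.undistortPoints(np.array([[uv]],float),np.array(d["K"]),None)[0,0]
    return -R.T@t, R.T@np.array([p[0],p[1],1.])
def onz(d,uv,z):
    c,v=ray(d,uv); return c+v*(z-c[2])/v[2]
E
python3 - <<'E'
from h import *
for n in("scene","side","wrist"):
    d=save(n,f"pics/{n}0.png"); c,_=ray(d,(320,200)); print(n,c.round(3),np.diag(d["K"]))
s=env.state(); print(s["time"],s["tool_rot"])
E
```

```text
pics
scene [ 1.198 -0.703  0.847] [459.42257445 459.42257445   1.        ]
side [0.379 0.727 0.787] [433.41667909 433.41667909   1.        ]
wrist [0.156 0.509 0.372] [348.90700917 348.90700917   1.        ]
0.15 [[-9.00113550e-01  4.35654999e-01 -5.65024038e-04]
 [ 4.35655319e-01  9.00113294e-01 -7.07894914e-04]
 [ 2.00187690e-04 -8.83341531e-04 -9.99999590e-01]]
```

View pics/scene0.png

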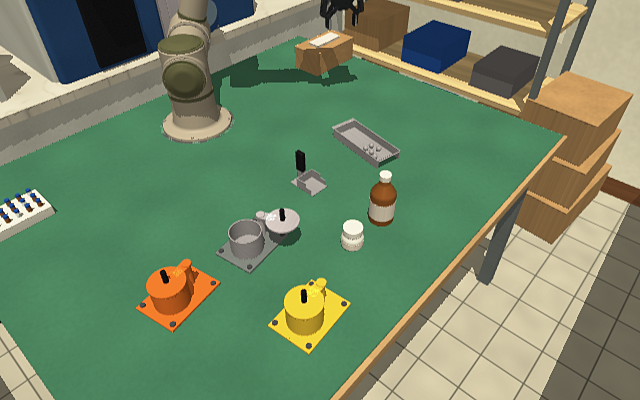

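View pics/side0.png

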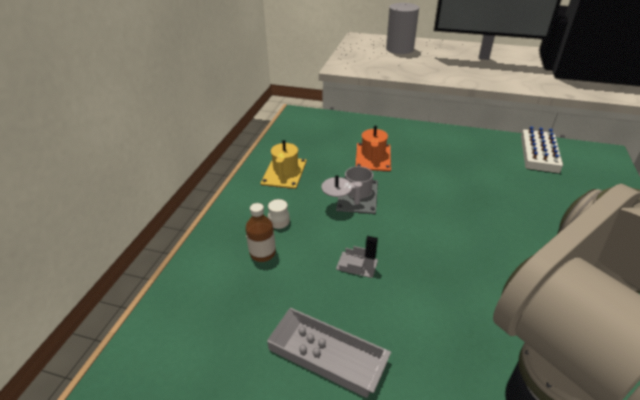

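The scene view shows the steel jar at (247,238) with its open cover knob at (282,214), the scoop handle top at (299,153), the tray at (365,142) with balls at its far end, the bottle at (382,205) and the pot at (352,236). The side view shows the same things: tray (330,350), scoop handle top (371,238), jar (358,184), knob (337,180).

```bash
python3 - <<'E'
from h import *
s=dict(np.load("pics/scene0.npz")); e=dict(np.load("pics/side0.npz"))
def tri(a,b):
    c1,v1=ray(s,a);c2,v2=ray(e,b)
    A=np.c_[v1,-v2]; k=np.linalg.lstsq(A,c2-c1,rcond=None)[0]
    p,q=c1+k[0]*v1,c2+k[1]*v2; return ((p+q)/2).round(3),np.linalg.norm(p-q).round(4)
print("handle top",tri((299.5,152),(371.5,238)))
print("knob",tri((282,210),(337,177)))
for uv in [(333,125),(356,119),(399,155),(376,163)]: print("tray s",onz(s,uv,.03).round(3))
for uv in [(290,310),(268,347),(362,390),(388,352)]: print("tray e",onz(e,uv,.03).round(3))
print("jar rim",onz(s,(246,229),.066).round(3),onz(e,(359,176),.066).round(3))
print("scoop corners",[onz(s,u,0.01).round(3)[:2] for u in [(309,194),(327,182),(291,182)]])
print("bottle top",tri((386,175),(257,209)),"pot",tri((352,226),(278,206)))
E
```

```text
handle top (array([0.47 , 0.014, 0.097]), np.float64(0.0024))
knob (array([ 0.603, -0.184,  0.103]), np.float64(0.0005))
tray s [0.382 0.256 0.03 ]
tray s [0.415 0.334 0.03 ]
tray s [0.634 0.265 0.03 ]
tray s [0.606 0.188 0.03 ]
tray e [0.605 0.205 0.03 ]
tray e [0.618 0.299 0.03 ]
tray e [0.424 0.334 0.03 ]
tray e [0.391 0.246 0.03 ]
jar rim [ 0.557 -0.26   0.066] [ 0.556 -0.255  0.066]
scoop corners [array([ 0.538, -0.025]), array([0.541, 0.047]), array([ 0.465, -0.021])]
bottle top (array([0.736, 0.04 , 0.145]), np.float64(0.0008)) pot (array([ 0.734, -0.079,  0.058]), np.float64(0.0025))
```

```bash
python3 - <<'E'
from h import *
R=np.diag([-1.,1,-1])
env.move_to([0.58,0.16,0.26],R); d=save("wrist","pics/wA.png")
env.move_to([0.62,-0.21,0.26],R); d2=save("wrist","pics/wB.png")
print(env.state()["time"],ray(d,(320,200)))
cv2.imwrite("pics/AB.png",np.vstack([cv2.imread("pics/wA.png")[:, :],]))
E
```

```text
3.3583 (array([0.49888194, 0.16210751, 0.40171269]), array([ 0.32132608,  0.00424609, -0.94697221]))
```

View pics/wA.png

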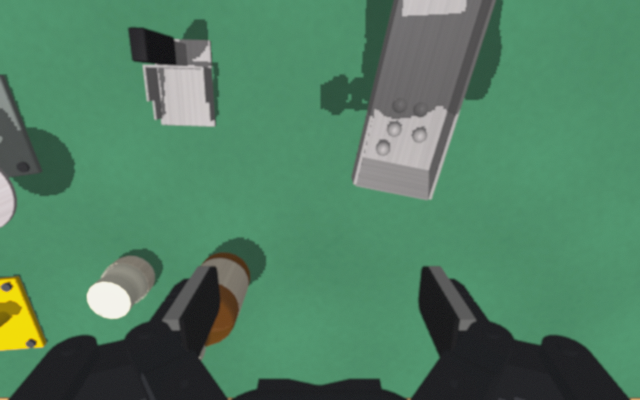

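View pics/wB.png

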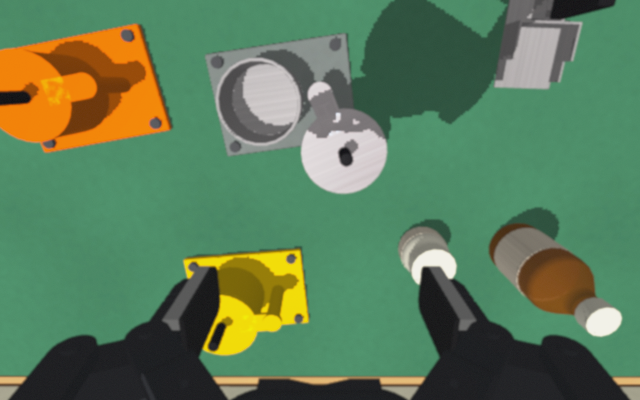

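View A shows the scoop blade with its lip at (163–215,126), and black handle leaning left from (175,50) to (140,45). The tray's ramp rim runs (355,185)–(432,199), and balls are at (400,106), (420,109), (394,129), (419,134), (383,147). View B shows the jar rim around (259,102), the pin at (319,91), the cover disc at (344,150) with knob (346,157), and jar plate corners at (206,53), (347,34), (228,155).

```bash
python3 - <<'E'
from h import *
A=dict(np.load("pics/wA.npz")); B=dict(np.load("pics/wB.npz"))
P=lambda d,z,*l:[print("  ",u,onz(d,u,z).round(4)[:2]) for u in l]
print("tray far rim");P(A,.03,(355,184),(432,199))
print("tray edges");P(A,.03,(391,20),(493,5))
b=[onz(A,u,.011) for u in[(400,106),(420,109),(394,129),(419,134),(383,147)]]
print("balls",np.round(b,4)[:,:2])
print("lip");P(A,.001,(163,126),(215,126))
print("side wall tops .018"); P(A,.018,(152,100),(213,98)) 
print("back top .03");P(A,.03,(143,66),(215,67))
print("handle top");P(A,.098,(129,28),(131,61),(146,28),(146,62))
print("jar plate");P(B,.008,(206,53),(347,34),(228,155))
print("cover knob top/bot");P(B,.106,(346,160))
g=cv2.cvtColor(B["pixels"],cv2.COLOR_RGB2HSV)
# red/sat masks for crops
m=(g[...,1]<60)&(g[...,2]>60); m=m.astype(np.uint8)*255
print("pin");P(B,.078,(319,90))
print("rim c");P(B,.066,(217,102),(302,102),(259,58),(259,146))
cv2.imwrite("pics/crop.png",np.hstack([cv2.resize(cv2.imread("pics/wA.png")[10:140,115:245],(399,399),interpolation=2),cv2.resize(cv2.imread("pics/wB.png")[30:200,200:370],(399,399),interpolation=2)]))
E
```

```text
tray far rim
   (355, 184) [0.6063 0.2025]
   (432, 199) [0.6237 0.2897]
tray edges
   (391, 20) [0.4427 0.2315]
   (493, 5) [0.4298 0.3273]
balls [[0.5237 0.2504]
 [0.5269 0.2724]
 [0.5484 0.2456]
 [0.5539 0.2738]
 [0.5684 0.2346]]
lip
   (163, 126) [ 0.5465 -0.014 ]
   (215, 126) [0.5465 0.0449]
side wall tops .018
   (152, 100) [ 0.5174 -0.0143]
   (213, 98) [0.5153 0.0505]
back top .03
   (143, 66) [ 0.4842 -0.0128]
   (215, 67) [0.485  0.0588]
handle top
   (129, 28) [0.4588 0.0126]
   (131, 61) [0.4831 0.01  ]
   (146, 28) [0.4588 0.026 ]
   (146, 62) [0.4838 0.0221]
jar plate
   (206, 53) [ 0.5114 -0.325 ]
   (347, 34) [ 0.4931 -0.1783]
   (228, 155) [ 0.6192 -0.3108]
cover knob top/bot
   (346, 160) [ 0.6036 -0.1837]
pin
   (319, 90) [ 0.5466 -0.2071]
rim c
   (217, 102) [ 0.5576 -0.3018]
   (302, 102) [ 0.5575 -0.2228]
   (259, 58) [ 0.5196 -0.2607]
   (259, 146) [ 0.5986 -0.2649]
```

View pics/crop.png

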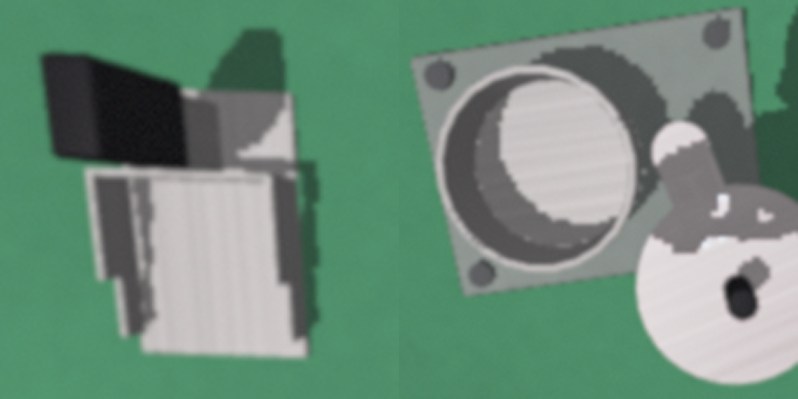

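Measured: the scoop is at (0.471, 0.018) with yaw −0.035. The tray is at (0.505, 0.267) with yaw −0.187, and the jar is at (0.558, −0.262). The cover is at about 1.82 rad. All of these agree with the sizes given, so I grasp the scoop and check which pour direction the arm can reach.

```bash
cat >> h.py <<'E'
from scipy.spatial.transform import Rotation as Ro
H=0.049
F=np.diag([-1.,1,-1])
TRAY=np.array([.505,.267,0]); TY=-.187
JAR=np.array([.558,-.262,0]); PIN=np.array([.5507,-.2047,0]); 
def Rs(yaw,pitch): return Ro.from_euler("ZY",[yaw,pitch]).as_matrix()
def tcp(ref,at,yaw,pitch,h=H,F=F):
    """TCP pose that puts scoop point ref=(x,y,z in scoop frame) at world point at"""
    R=Rs(yaw,pitch); return np.array(at)+R@(np.array([0,0,h])-np.array(ref)), R@F
def tray(x,y=0,z=.003):
    return TRAY+Ro.from_euler("z",TY).apply([x,y,z])
LIP=(.075,0,0)
E
python3 - <<'E'
from h import *
p,R=tcp((0,0,0),(.471,.018,0),-.035,0)
env.move_to(p+[0,0,.09],R); jaws.move_gripper(.6)
env.servo_line(p,speed=.1)
print(jaws.move_gripper(0,80)); s=env.state(); print(s["time"],s["finger_gap"],s["gripper_force"],s["position"],s["wrist_force"],s["joint_positions"])
for FF in (F,np.diag([1.,-1,-1])):
  for phi in np.radians(range(-180,180,15)):
    ok=[]
    d=np.array([np.cos(phi),np.sin(phi),0])
    for th in np.radians([-20,0,15,30,45,60]):
        q=env.inverse_kinematics(*tcp(LIP,JAR-.012*d+[0,0,.072],phi,th,F=FF)); ok.append(q is not None)
    if sum(ok)>3: print(FF[0,0],np.degrees(phi).round(),ok,None if q is None else np.round(q,2))
E
```

```text
False
6.4083 0.15381993504609778 79.24368023872375 [0.47110685 0.01793928 0.04922108] [-0.1438418  -0.66022237  1.85575023] [-2.11153408e-01  4.38928740e-01  1.86161596e+00 -1.09840269e-04
  8.40690005e-01 -1.74692297e+00]
-1.0 -180.0 [True, True, True, True, True, True] [-0.92  0.4   1.98  1.62  0.76 -0.66]
-1.0 -165.0 [True, True, True, True, True, True] [-0.98  0.47  1.86  1.37  0.99 -0.62]
-1.0 -150.0 [True, True, True, True, True, True] [-1.    0.56  1.71  1.18  1.21 -0.61]
-1.0 -135.0 [True, True, True, True, True, True] [-1.    0.65  1.54  1.03  1.43 -0.63]
-1.0 -120.0 [True, True, True, True, True, True] [-0.97  0.75  1.34  0.9   1.64 -0.67]
-1.0 -105.0 [True, True, True, True, True, True] [-0.92  0.86  1.14  0.79  1.85 -0.72]
-1.0 -90.0 [True, True, True, True, True, True] [-0.87  0.96  0.93  0.69  2.06 -0.8 ]
-1.0 -75.0 [True, True, True, True, True, True] [-0.8   1.06  0.73  0.57  2.25 -0.92]
-1.0 -60.0 [True, True, True, True, True, True] [-0.74  1.16  0.53  0.42  2.43 -1.09]
-1.0 -45.0 [True, True, True, True, True, True] [-0.67  1.25  0.35  0.19  2.58 -1.35]
-1.0 -30.0 
[... 2211 characters left out ...]
.36  1.03  0.8  -0.82  1.99  0.61]
1.0 45.0 [True, True, True, True, True, True] [-0.32  0.92  1.01 -0.91  1.76  0.55]
1.0 60.0 [True, True, True, True, True, True] [-0.29  0.82  1.21 -1.    1.53  0.51]
1.0 75.0 [True, True, True, True, True, True] [-0.28  0.72  1.41 -1.12  1.29  0.49]
1.0 90.0 [True, True, True, True, True, False] None
1.0 105.0 [True, True, True, True, True, False] None
1.0 120.0 [True, True, True, True, True, False] None
1.0 135.0 [True, True, True, True, True, True] [-0.55  0.38  2.01  3.77  0.36  1.09]
1.0 150.0 [True, True, True, True, True, True] [-0.69  0.35  2.06  2.72  0.35  1.89]
1.0 165.0 [True, True, True, True, False, True] [-0.82  0.36  2.05  2.01  0.53  2.34]
```

```bash
python3 - <<'E'
from h import *
env.servo_line([.4711,.0179,.14],speed=.2)
p,R=tcp((0,0,0),tray(-.072),TY,0)
env.move_to(p+[0,0,.06],R)
print(env.servo_line(p+[0,0,.008],speed=.12))
print("touch",env.servo_line(p+[0,0,-.003],speed=.015,force_limit=4)); s=env.state(); z0=s["position"][2]
print(z0,p[2],s["position"]-p,s["wrist_force"])
env.servo_line([p[0],p[1],z0+.0005],speed=.02)
q,_=tcp(LIP,tray(.083),TY,0)
print("push",env.servo_line([q[0],q[1],z0+.0005],speed=.06,force_limit=12))
s=env.state(); print(s["time"],s["position"]-q,s["wrist_force"])
save("side","pics/s1.png"); save("scene","pics/sc1.png")
a=cv2.imread("pics/s1.png")[290:400,240:420]; b=cv2.imread("pics/sc1.png")[100:180,310:420]
cv2.imwrite("pics/push.png",np.hstack([cv2.resize(a,(450,275)),cv2.resize(b,(330,275))]))
E
```

```text
False
touch True
0.05221972290500833 0.052000000000000005 [-1.69065801e-05 -3.22177378e-05  2.19722905e-04] [-1.54132272 -0.87763254  4.45862676]
push False
10.925 [-1.94310997e-04  8.65815882e-05  7.40173269e-04] [ 0.17600485 -0.48091415 -1.59688984]
```

View pics/push.png

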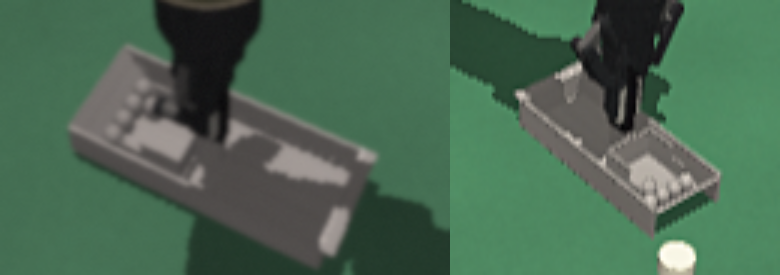

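The side crop shows four balls in a row between the lip and the ramp, at about (115–145, 85–130), with the fifth near the scoop floor. I press on to the ramp, follow it up while tipping the mouth up, and look again.

```bash
python3 - <<'E'
from h import *
z=.0032
q,_=tcp(LIP,tray(.090,z=z+.0006),TY,0)
print("push",env.servo_line(q,speed=.08,force_limit=15)); s=env.state()
x=.090-np.linalg.norm(s["position"]-q); print(x,s["wrist_force"])
# up along the ramp, mouth tipping up
for dx,dz,pi in [(.003,.006,-4),(.006,.013,-9),(.006,.022,-16)]:
    try: print(env.servo_line(*tcp(LIP,tray(x+dx-.002,z=z+dz),TY,np.radians(pi)),speed=.08,force_limit=25))
    except env.PlanningError as e: print(e)
env.servo_line(*tcp(LIP,tray(.06,z=.085),TY,np.radians(-20)),speed=.12)
s=env.state(); print(s["time"],s["wrist_force"])
save("side","pics/s2.png"); save("scene","pics/sc2.png");
a=cv2.imread("pics/s2.png")[250:400,220:420]; b=cv2.imread("pics/sc2.png")[80:180,300:420]
cv2.imwrite("pics/lift.png",np.hstack([cv2.resize(a,(400,300)),cv2.resize(b,(360,300))]))
E
```

```text
push False
0.0872754588234968 [-15.22520164  -0.26314727  10.20582021]
False
False
True
12.6583 [ 0.63041001  0.3987989  -1.99045779]
```

View pics/lift.png

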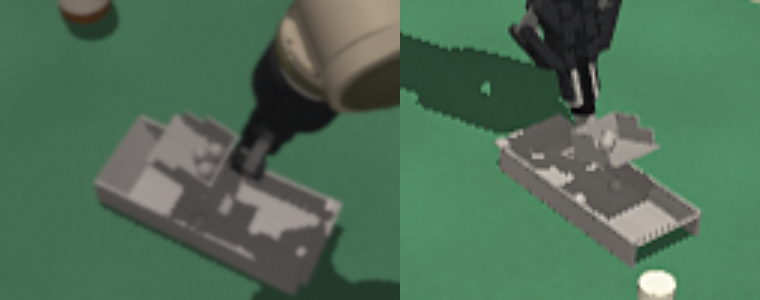

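Some balls are in the scoop, at about (205,160) in the left crop, and one or more are still in the tray. I need a closer crop to count them.

```bash
python3 - <<'E'
import cv2,numpy as np
a=cv2.imread("pics/s2.png")[300:400,265:395]; b=cv2.imread("pics/sc2.png")[110:170,325:405]
cv2.imwrite("pics/lift2.png",np.hstack([cv2.resize(a,(400,308),interpolation=3),cv2.resize(b,(400,308),interpolation=3)]))
E
```

```text
(no output)
```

View pics/lift2.png

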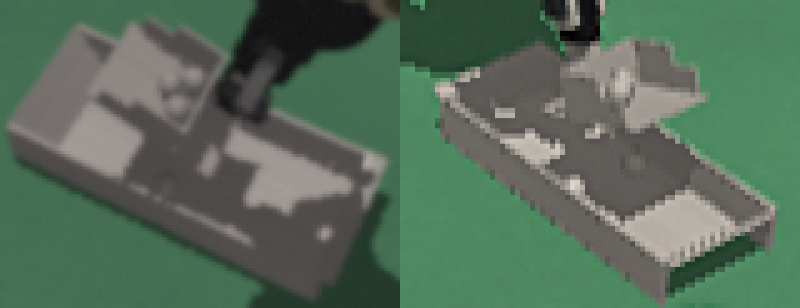

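```bash
cat > pour.py <<'E'
from h import *
def pour():
    L=JAR+[-.015,0,0]; r=np.radians
    env.servo_line(*tcp(LIP,tray(.02,z=.15),TY,r(-20)),speed=.15)
    env.servo_line(*tcp(LIP,L+[0,0,.14],0,r(-20)),speed=.22)
    env.servo_line(*tcp(LIP,L+[0,0,.085],0,r(-8)),speed=.12)
    for pi in (4,14,26,40,52): env.servo_line(*tcp(LIP,L+[0,0,.074],0,r(pi)),speed=.07)
    env.wait(.3); print(env.state()["time"])
    env.servo_line(*tcp(LIP,L+[-.03,0,.13],0,r(20)),speed=.2)
    # back off level so that the wrist camera looks into the jar
    env.servo_line(*tcp((0,0,0),L+[-.10,0,.12],0,0),speed=.2)
E
python3 - <<'E'
from pour import *
pour()
s=env.state(); print(s["time"],s["wrist_force"])
for n in("wrist","scene","side"): save(n,f"pics/{n}3.png")
w=cv2.resize(cv2.imread("pics/wrist3.png"),(480,300)); b=cv2.imread("pics/scene3.png")[215:275,212:276]; t=cv2.imread("pics/side3.png")[300:400,260:400];u=cv2.imread("pics/scene3.png")[110:170,325:405]
z=lambda a:cv2.resize(a,(320,300),interpolation=3)
cv2.imwrite("pics/p3.png",np.vstack([np.hstack([w,z(b)]),np.hstack([cv2.resize(t,(420,300)),cv2.resize(u,(380,300))])]))
E
```

```text
18.825
20.1667 [-0.50727669 -0.22061218 -1.76392681]
```

View pics/p3.png

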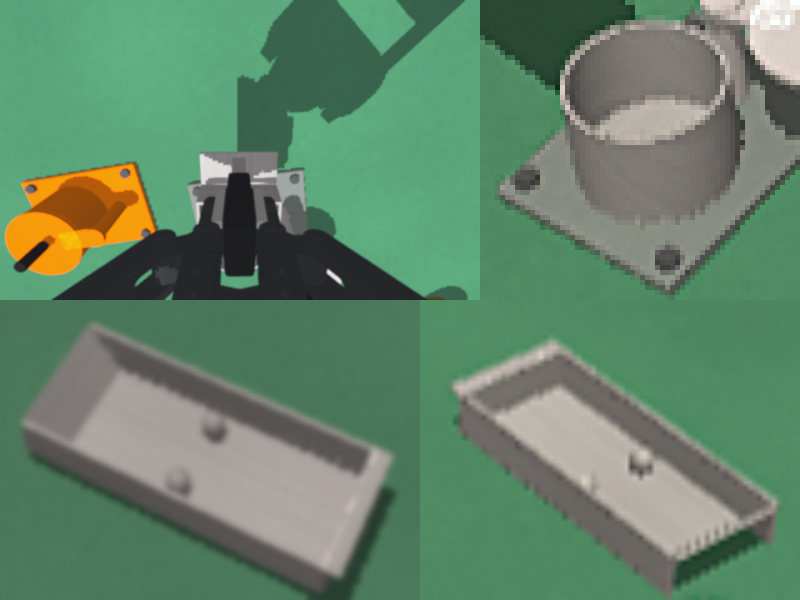

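The tray holds exactly two balls, at about (215,428) and (178,482) in the lower-left crop, and the jar floor is only partly visible. I set the scoop down at its old place, then look into the jar with the wrist camera.

```bash
python3 - <<'E'
from h import *
p,R=tcp((0,0,0),(.471,.018,0),-.035,0)
s=env.state()["position"]
env.servo_line(p+[0,0,.10],R,speed=.25)
env.servo_line(p+[0,0,.006],speed=.12)
print("touch",env.servo_line(p+[0,0,-.003],speed=.015,force_limit=3),env.state()["position"]-p)
jaws.move_gripper(.6); env.servo_line(p+[0,0,.12],speed=.2)
env.move_to([0.65,-0.262,0.26],F)
for n in("wrist","scene","side"): save(n,f"pics/{n}4.png")
print(env.state()["time"])
w=cv2.imread("pics/wrist4.png"); c=cv2.resize(w[20:190,240:410],(400,400),interpolation=3)
a=cv2.resize(cv2.imread("pics/scene4.png")[130:290,200:400],(400,400)); 
cv2.imwrite("pics/p4.png",np.hstack([c,a]))
E
```

```text
touch True [ 0.00013901 -0.00012745  0.00021538]
25.625
```

View pics/p4.png

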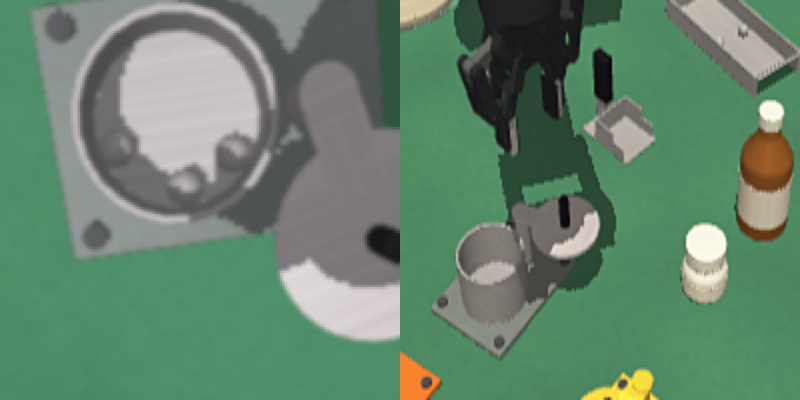

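Three balls lie in the jar, at about (120,145), (185,185) and (235,150) in the left crop. The scoop stands on the bench at its old place. Next I swing the cover shut with the open fingers around the knob.

```bash
python3 - <<'E'
from h import *
rad=.058; a0,a1=.378,-1.444
P=lambda a,z:(PIN+[rad*np.cos(a),rad*np.sin(a),z],Rs(a,0)@F)
jaws.move_gripper(.3)
p,R=P(a0,.15); k=np.array([.6036,-.1840,0]); 
env.move_to([k[0],k[1],.15],R)
print("down",env.servo_line([k[0],k[1],.084],speed=.1,force_limit=6))
hit=False
for a in np.r_[np.linspace(a0,a1,11)[1:],a1-.06,a1-.12,a1-.2]:
    hit=env.servo_line(*P(a,.084),speed=.05,force_limit=None if a>a1+.05 else 8)
    if hit: break
s=env.state(); print(hit,a,s["time"],s["position"],s["wrist_force"])
save("scene","pics/scene5.png")
env.servo_line(s["position"]+[0,0,.1],speed=.12)
env.move_to([.45,-.1,.3],F)
for n in("side","scene","wrist"): save(n,f"pics/{n}6.png")
# knob centroid (dark pixels) in both views, triangulated
def dark(n,u,v,r):
    d=dict(np.load(f"pics/{n}.npz")); m=(d["pixels"].max(2)<40).astype(np.uint8)
    m[:v-r]=0;m[v+r:]=0;m[:,:u-r]=0;m[:,u+r:]=0
    y,x=np.nonzero(m); return d,(x.mean(),y.mean()),len(x)
kp=JAR+[0,0,.089]
out=[]
for n in("scene6","side6"):
    d=dict(np.load(f"pics/{n}.npz")); uv=cv2.projectPoints(kp[None],d["rvec"],d["tvec"],d["K"],None)[0].ravel()
    d,c,l=dark(n,int(uv[0]),int(uv[1]),12); print(n,uv.round(1),np.round(c,1),l,onz(d,c,.089).round(4))
print(env.state()["time"])
E
```

```text
down False
False -1.644 31.7583 [ 0.55016164 -0.26185829  0.08418681] [23.23177734  2.41091421 -9.92440383]
scene6 [244.6 222.8] [243.4 223.5] 54 [ 0.5577 -0.2654  0.089 ]
side6 [359.3 167.8] [359.  167.5] 8 [ 0.5591 -0.263   0.089 ]
34.2667
```

```bash
python3 -c "
from h import *
print(workorder.job_done())"
```

```text
the job is handed in; nothing more can be done
None
```

I handed the job in at about 34 s. Three balls are in the jar and two are still in the tray. The cover was pressed to its stop with 23 N and measures shut within about 0.05 rad, and the scoop was put back flat at its starting place; the judge's result was not shown.

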